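Return the wheel-nut sockets to their caddy

TASK

Put the four coloured sockets away in the caddy: each one standing upright, drive end up, on the floor of the pocket of its own colour. Leave the black socket and the plain steel spacer standing where they are on the bench.

Things in the scene. Friction and masses are not known exactly. Their poses are not given: they have to be found in the camera images.
- red_socket: Loose deep wheel-nut socket with a red nylon sleeve, standing upright: a cylinder 26 mm in diameter and 60 mm tall, about 120 g. Its lowest 12 mm are bare steel; the top has a steel disc with a dark square drive hole inside the red ring. Origin: centre of its underside; z up along its axis.
- yellow_socket: Loose deep wheel-nut socket with a yellow nylon sleeve, standing upright: a cylinder 28 mm in diameter and 60 mm tall, about 120 g. Its lowest 12 mm are bare steel; the top has a steel disc with a dark square drive hole inside the yellow ring. Origin: centre of its underside; z up along its axis.
- blue_socket: Loose deep wheel-nut socket with a blue nylon sleeve, standing upright: a cylinder 30 mm in diameter and 60 mm tall, about 120 g. Its lowest 12 mm are bare steel; the top has a steel disc with a dark square drive hole inside the blue ring. Origin: centre of its underside; z up along its axis.
- green_socket: Loose deep wheel-nut socket with a green nylon sleeve, standing upright: a cylinder 32 mm in diameter and 60 mm tall, about 120 g. Its lowest 12 mm are bare steel; the top has a steel disc with a dark square drive hole inside the green ring. Origin: centre of its underside; z up along its axis.
- red_pocket: Fixed red square pocket, open on top: 52 mm square outside, 46 mm inside, walls 3 mm thick and 15 mm high, inner floor 3 mm above its origin. Origin: centre of its underside, 4 mm above the bench; x and y run along its walls. The four pockets stand 2 by 2, 80 mm apart centre to centre, on one grey caddy plate 180 mm square with a 10 mm high rim; which colour is in which corner varies.
- yellow_pocket: Fixed yellow square pocket, open on top: 52 mm square outside, 46 mm inside, walls 3 mm thick and 15 mm high, inner floor 3 mm above its origin. Origin: centre of its underside, 4 mm above the bench; x and y run along its walls. The four pockets stand 2 by 2, 80 mm apart centre to centre, on one grey caddy plate 180 mm square with a 10 mm high rim; which colour is in which corner varies.
- blue_pocket: Fixed blue square pocket, open on top: 52 mm square outside, 46 mm inside, walls 3 mm thick and 15 mm high, inner floor 3 mm above its origin. Origin: centre of its underside, 4 mm above the bench; x and y run along its walls. The four pockets stand 2 by 2, 80 mm apart centre to centre, on one grey caddy plate 180 mm square with a 10 mm high rim; which colour is in which corner varies.
- green_pocket: Fixed green square pocket, open on top: 52 mm square outside, 46 mm inside, walls 3 mm thick and 15 mm high, inner floor 3 mm above its origin. Origin: centre of its underside, 4 mm above the bench; x and y run along its walls. The four pockets stand 2 by 2, 80 mm apart centre to centre, on one grey caddy plate 180 mm square with a 10 mm high rim; which colour is in which corner varies.
- black_socket: Look-alike that stays: a loose socket of the same make but with a black sleeve, 30 mm in diameter, 60 mm tall, about 120 g, upright. It has no pocket. Origin: centre of its underside; z up along its axis.
- spacer: Look-alike that stays: a loose plain bare-steel spacer tube, 28 mm outside, 18 mm bore, 60 mm tall, about 120 g, upright. It has no pocket. Origin: centre of its underside; z up along its axis.
Things that resemble listed ones, but are neither listed nor needed, are in the scene too. Leave any brown or purple look-alike of the green_socket alone. What is shaped like the blue_socket but pink is not meant.

How it is judged:
At the end, for the whole second after the job is handed in: Each coloured socket stands upright (0.15 rad) and at rest on the floor of its own colour's pocket (within 16 mm of its centre, underside under 5 mm above its inner floor); the black socket and the spacer are upright, at rest, within 20 mm of their starts (horizontal distance between red_socket and red_pocket below 0.016 m and z of red_socket in the frame of red_pocket below 0.008 m and angle between each of red_socket, yellow_socket, blue_socket, green_socket, black_socket, spacer's own z axis and vertical below 0.15 rad and linear speed of each of red_socket, yellow_socket, blue_socket, green_socket, black_socket, spacer below 0.02 m/s and horizontal distance between yellow_socket and yellow_pocket below 0.016 m and z of yellow_socket in the frame of yellow_pocket below 0.008 m and horizontal distance between blue_socket and blue_pocket below 0.016 m and z of blue_socket in the frame of blue_pocket below 0.008 m and horizontal distance between green_socket and green_pocket below 0.016 m and z of green_socket in the frame of green_pocket below 0.008 m and distance of each of black_socket, spacer from where it was at the start of the episode below 0.02 m); the robot touches nothing.
It fails at once if the black socket is knocked over, lifted or moved more than 20 mm (distance of black_socket from where it was at the start of the episode above 0.02 m or angle between black_socket's own z axis and vertical above 0.5 rad).
It fails at once if the steel spacer is knocked over, lifted or moved more than 20 mm (distance of spacer from where it was at the start of the episode above 0.02 m or angle between spacer's own z axis and vertical above 0.5 rad).
It also fails if it takes over 112 s, if anything falls off the work surface, if the arm or the gripper's body presses on something with over 40 N, if the wrist force passes 120 N, or if a joint passes its speed limit or range.

ROBOT

A 7-joint arm with a two-finger parallel gripper is mounted at the origin on the work surface. World frame = base frame: x ahead of the robot, y to its left, z up, the work surface at z = 0. Lengths are in m, angles in rad, forces in N, time in s.
With the tool pointing down it reaches from about 0.375 to 0.925 m from the base axis. Payload 3.1 kg.
Tool frame: the origin (TCP) lies between the finger pads; the fingertips stand 17 mm ahead of it and the grasp point (between the pads) lies 2 mm behind it; z points along the fingers, x is the direction in which the jaws open and shut, and the axes are right-handed (so a half turn about z gives the same grasp; the last joint's range is limited). The gripper opens to 85 mm and grips with 20 to 120 N. Pads are 22 mm wide; open, the fingers measure 114 mm over their backs; the gripper's body (76 mm by 85 mm) begins 54 mm behind the grasp point. The pads swing forward as they close: fully open they stand 13 mm farther back than shut.
Start: joints at [1.012, 0.383, 0.044, 1.598, -0.018, 1.161, -0.05], TCP at [0.289, -0.582, 0.248] pointing down, gripper open.
Joint ranges: [-2.61, 2.61], [-0.41, 2.15], [-1.48, 1.57], [0, 2.5], [-1.57, 4.71], [0.05, 1.97], [-2.85, 2.85]. Speed limits (rad/s): [2.79, 2.79, 3.14, 3.14, 3.14, 3.14, 3.14].

INTERFACE

Orientations are given as a unit quaternion [w, x, y, z].
In Python, from rig import robot gives the robot as it stands. The module is installed in compiled form; this text tells all that it offers.
- The arm moves only by the tool move_arm, never from a script. Its arguments are lists of equal length, an entry for each row: "travel": the shift along the tool's x, y, z in units of 30 mm (1.0 is 30 mm), a list of three; "turn": the turn, a rotation vector about the tool's x, y, z in units of 10 degrees (1.0 is 10 degrees), a list of three; "gripper": the closure in counts, from 0 (fully open) to 255 (shut). In form: {"travel": [[x, y, z], ...], "turn": [[wx, wy, wz], ...], "gripper": [gripper, ...]}. A call has 1 to 20 rows; each row is the pose to reach, as a shift and turn from the pose measured when the call began, along the tool's axes at that moment; what a row does not reach only later rows make up. A row lasts 1/8 s, in which the tool goes at most 62.5 mm and 10.7 degrees, less where a joint would pass 70% of its speed; a pose out of reach is approached as far as the arm can. A call with a gripper value outside its range is refused whole. The fingers move at their own pace and stop on an object; the grip force is fixed at half the most. Time passes only in rows, so rows that repeat a pose let the fingers close. It gives the time, the measured TCP pose, the force and the opening at its end, in the units of the state.
- robot.sense(): the state, without advancing time (a new reading comes with each control period).
- robot.grab_frame(name): name is "side" or "top"; returns a dict with "color" (480x640x3 uint8, blue, green, red), "fovy" (degrees; the focal length in pixels is half the picture's height over the tangent of half this angle, whatever the lens; pixels are square), "cx", "cy" (the principal point, pixels), "R" (3x3) and "t" (3): a world point X has camera coordinates R X + t. Camera axes: x right, y down, z forward; pixel columns grow to the right and rows downward; lengths in m; the calibration is good to about 2 mm. A picture is of the moment at which its call begins. There is no depth.
- robot.hand_in(): hands the job in, once; it reports no verdict.
The state is a dict: "time": time; "qpos": joint angles; "joint_vel": joint speeds; "joint_torque": joint torques, N m; "position": TCP position; "tool_rot": TCP orientation; "wrist_force": force on the tool from outside, world axes, zero at the start; "torque": the same for the moment, N m; "gripper_width": opening from 0.0 (shut) to 1.0 (fully open).
Only numpy, scipy, OpenCV 4.12 (cv2) and the standard library are available. Lean on these libraries where they do the work, as an engineer would, in place of code of your own. Each camera call takes 0.05 s, during which the arm holds its last target.

## Working session

There is one attempt and no reset: what is moved stays moved. The work goes in short steps, Python scripts to look and compute and a tool call to move; the robot and the scene stay as the last step left them, time stands still between calls to the robot, and variables do not carry over. Pictures are saved under pics/ and viewed, and the job is handed in when it is done.

Besides the shell and the picture viewer there is one more tool, called after "Request:" as name(argument=value, ...), one argument or row to a line, values as JSON. move_arm: Moves the arm, as the interface text tells. Its arguments: {"type":"object","properties":{"travel":{"type":"array"},"turn":{"type":"array"},"gripper":{"type":"array"}},"required":["travel","turn","gripper"]}

```bash
mkdir -p pics && ls && python3 - <<'E'
from rig import robot
import cv2
s=robot.sense()
for k in s: print(k,s[k])
for n in("side","top"):
    f=robot.grab_frame(n)
    cv2.imwrite(f"pics/{n}0.png",f["color"])
    print(n,f["fovy"],f["cx"],f["cy"],f["R"],f["t"], f.keys())
E
```

```text
pics
time 0.0
qpos [ 1.01219696  0.38382169  0.04383167  1.59959467 -0.01788567  1.16120502
 -0.04992668]
joint_vel [ 1.73837483e-04 -2.74980509e-04  8.46914271e-05  1.42858318e-03
  5.90921796e-04  1.07558838e-03  8.27088618e-05]
joint_torque [ 2.55366549e-04 -4.33463752e+01  1.02474175e+00 -2.49511403e+01
  1.04436313e-02  1.12929119e-02  5.01780846e-06]
position [ 0.28862165 -0.58139244  0.24688609]
tool_rot [-6.28274571e-04  8.49916466e-01 -5.26915802e-01 -1.15884599e-03]
wrist_force [-0.38484247 -0.41081658  0.03689217]
torque [0.02636988 0.00237871 0.04118276]
gripper_width 1.0022422720422646
side 45.55085030404137 318.6984607273914 243.817666546241 [[-6.99985363e-01 -7.14157168e-01 -1.77518842e-04]
 [-4.85936891e-01  4.76476038e-01 -7.32690878e-01]
 [ 5.23341026e-01 -5.12786627e-01 -6.80561566e-01]] [0.34613613 0.30133069 0.75230566] dict_keys(['color', 'fovy', 'cx', 'cy', 'R', 't'])
top 56.56558379928447 315.66573657186984 239.40198462855406 [[-0.02024709 -0.99977974  0.00552483]
 [-0.98221266  0.01885894 -0.18682243]
 [ 0.18667709 -0.00920917 -0.98237816]] [-0.0195711   0.51453595  0.67227537] dict_keys(['color', 'fovy', 'cx', 'cy', 'R', 't'])
```

View pics/top0.png

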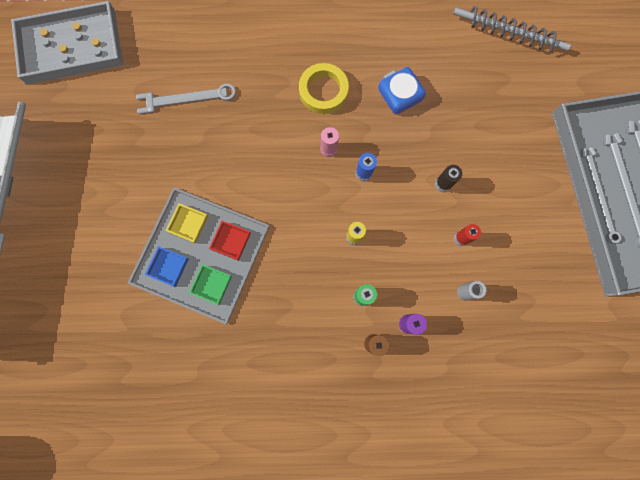

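View pics/side0.png

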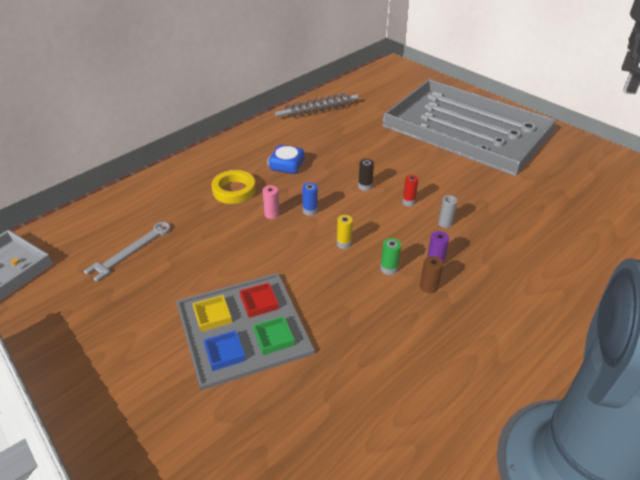

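```bash
cat > h.py <<'E'
import numpy as np, cv2
from rig import robot
HUE={'red':[(0,7),(172,180)],'yellow':[(24,34)],'blue':[(105,125)],'green':[(50,75)]}
def cmask(img,c,smin=120,vmin=50):
    h=cv2.cvtColor(img,cv2.COLOR_BGR2HSV); m=np.zeros(h.shape[:2],np.uint8)
    for a,b in HUE[c]: m|=cv2.inRange(h,(a,smin,vmin),(b,255,255))
    return m
def foc(f): return 240/np.tan(np.radians(f['fovy'])/2)
def ray(f,uv):
    F=foc(f); d=np.array([(uv[0]-f['cx'])/F,(uv[1]-f['cy'])/F,1.]); R=np.array(f['R']); 
    o=-R.T@np.array(f['t']); d=R.T@d; return o,d/np.linalg.norm(d)
def plane(f,uv,z):
    o,d=ray(f,uv); return o+d*(z-o[2])/d[2]
def proj(f,X):
    c=np.array(f['R'])@np.array(X)+np.array(f['t']); F=foc(f)
    return np.array([f['cx']+F*c[0]/c[2],f['cy']+F*c[1]/c[2]])
def tri(f1,u1,f2,u2):
    o1,d1=ray(f1,u1);o2,d2=ray(f2,u2)
    s=np.linalg.lstsq(np.c_[d1,-d2],o2-o1,rcond=None)[0]
    a=o1+s[0]*d1;b=o2+s[1]*d2
    return (a+b)/2,np.linalg.norm(a-b)
E
python3 - <<'E'
from h import *
for n in("side","top"):
    img=cv2.imread(f"pics/{n}0.png")
    for c in HUE:
        k,l,st,ce=cv2.connectedComponentsWithStats(cmask(img,c))
        print(n,c,[(st[i].tolist(),ce[i].round(1).tolist()) for i in range(1,k) if st[i][4]>40])
t=cv2.imread("pics/top0.png")[120:370,310:510];s=cv2.imread("pics/side0.png")[140:310,230:480]
cv2.imwrite("pics/t0z.png",cv2.resize(t,None,fx=2.4,fy=2.4,interpolation=0))
cv2.imwrite("pics/s0z.png",cv2.resize(s,None,fx=3.2,fy=3.2,interpolation=0))
E
```

```text
side red [([403, 175, 15, 26, 310], [410.0, 187.8]), ([240, 283, 39, 34, 918], [258.6, 299.5])]
side yellow [([212, 171, 43, 32, 847], [232.6, 186.3]), ([338, 216, 14, 27, 290], [343.9, 230.1]), ([193, 296, 39, 35, 916], [211.9, 312.8])]
side blue [([269, 148, 34, 25, 452], [285.9, 162.6]), ([303, 184, 14, 26, 290], [309.2, 197.5]), ([204, 331, 41, 40, 1122], [224.1, 350.0])]
side green [([381, 239, 20, 30, 382], [390.1, 255.2]), ([254, 317, 40, 37, 1017], [273.4, 334.9])]
top red [([209, 221, 41, 39, 979], [229.5, 240.1]), ([457, 224, 24, 21, 302], [467.7, 234.2])]
top yellow [([299, 63, 50, 50, 1294], [323.1, 87.5]), ([166, 204, 41, 38, 948], [186.6, 222.7]), ([347, 222, 19, 22, 233], [355.4, 232.7])]
top blue [([379, 67, 46, 47, 744], [399.6, 93.5]), ([357, 153, 20, 25, 290], [365.6, 166.1]), ([145, 246, 43, 40, 1004], [166.3, 266.2])]
top green [([190, 265, 41, 39, 955], [210.1, 284.1]), ([355, 285, 22, 20, 209], [364.5, 295.2])]
```

View pics/t0z.png

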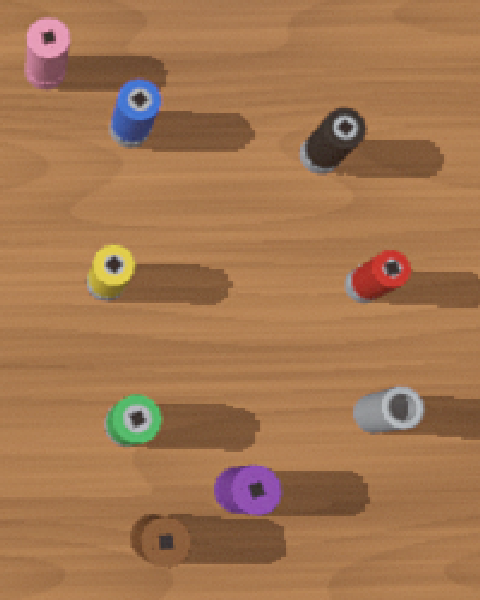

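View pics/s0z.png

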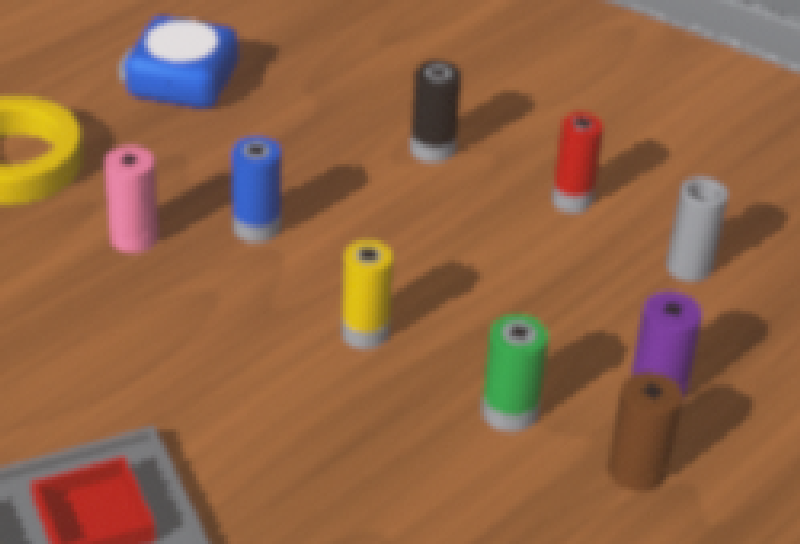

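```bash
cat > m.py <<'E'
from h import *
def blobs(img,c):
    k,l,st,ce=cv2.connectedComponentsWithStats(cmask(img,c))
    return [(l==i).astype(np.uint8)*255 for i in range(1,k) if st[i][4]>40],[ (st[i],ce[i]) for i in range(1,k) if st[i][4]>40]
def hullmask(m):
    p=cv2.findNonZero(m); h=cv2.convexHull(p); o=np.zeros_like(m); cv2.fillConvexPoly(o,h,255); return o
def disc(img,m):
    o=cv2.bitwise_and(hullmask(m),cv2.bitwise_not(m))
    k,l,st,ce=cv2.connectedComponentsWithStats(o,connectivity=4)
    i=1+np.argmax(st[1:,4]); return ce[i],st[i][4]
E
python3 - <<'E'
from m import *
ft=robot.grab_frame("top");fs=robot.grab_frame("side")
near={'red':((470,232),(410,188)),'yellow':((357,230),(344,230)),'blue':((367,160),(309,197)),'green':((366,294),(390,255))}
nearp={'red':((230,240),(258,300)),'yellow':((187,222),(212,313)),'blue':((166,266),(224,350)),'green':((210,284),(273,335))}
for c in HUE:
    r=[]
    for f,n in((ft,near[c][0]),(fs,near[c][1])):
        ms,s=blobs(f['color'],c); i=int(np.argmin([np.hypot(*(x[1]-n)) for x in s]))
        r.append(disc(f['color'],ms[i]))
    X,e=tri(ft,r[0][0],fs,r[1][0]); print(c,[(a.round(1).tolist(),b) for a,b in r],X.round(4),'gap',round(e,4),'top@.06',plane(ft,r[0][0],.06).round(4))
for c in HUE:
    r=[]
    for f,n in((ft,nearp[c][0]),(fs,nearp[c][1])):
        ms,s=blobs(f['color'],c); i=int(np.argmin([np.hypot(*(x[1]-n)) for x in s]))
        q=cv2.minAreaRect(cv2.findNonZero(ms[i])); r.append(np.array(q[0])); 
        b=cv2.approxPolyDP(cv2.convexHull(cv2.findNonZero(ms[i])),4,True)[:,0]
        if f is ft: top=b
    X,e=tri(ft,r[0],fs,r[1])
    W=np.array([plane(ft,p,.019)[:2] for p in top])
    E=np.linalg.norm(W-np.roll(W,-1,0),axis=1); A=np.degrees(np.arctan2(*(np.roll(W,-1,0)-W)[:,::-1].T))
    print('pocket',c,X.round(4),'gap',round(e,4),'top@.019',plane(ft,r[0],.019).round(4),'corners mean',W.mean(0).round(4),E.round(4),A.round(0))
for n,a,b in [('black',(453.3,172.9),(366.9,162.5)),('spacer',(477.9,289.2),(450,198.8)),('purple',(417.1,324.2),(440,236.6)),('brown',(379.2,345.4),(434.1,262.2)),('pink',(330.4,135.4),(270.3,190))]:
    X,e=tri(ft,a,fs,b); print(n,X.round(4),round(e,4))
E
```

```text
red [([472.9, 231.3], np.int32(46)), ([411.4, 178.1], np.int32(11))] [ 0.5202 -0.2811  0.0604] gap 0.0 top@.06 [ 0.5203 -0.2812  0.06  ]
yellow [([356.9, 229.7], np.int32(68)), ([344.6, 219.2], np.int32(44))] [ 0.5258 -0.0959  0.0611] gap 0.0007 top@.06 [ 0.5263 -0.0958  0.06  ]
blue [([367.5, 160.8], np.int32(79)), ([309.4, 186.4], np.int32(40))] [ 0.641  -0.1177  0.0614] gap 0.0008 top@.06 [ 0.6419 -0.1176  0.06  ]
green [([366.8, 293.8], np.int32(131)), ([391.6, 243.3], np.int32(83))] [ 0.4241 -0.1072  0.0616] gap 0.0001 top@.06 [ 0.4243 -0.1073  0.06  ]
pocket red [0.5215 0.1151 0.0139] gap 0.0021 top@.019 [0.5214 0.1149 0.019 ] corners mean [0.5216 0.1153] [0.0491 0.0525 0.0499 0.0516] [ 159.   68.  -23. -113.]
pocket yellow [0.553  0.1887 0.014 ] gap 0.0025 top@.019 [0.5529 0.1881 0.019 ] corners mean [0.5536 0.1885] [0.0495 0.0532 0.0487 0.0516] [ 160.   68.  -22. -111.]
pocket blue [0.4792 0.2201 0.0142] gap 0.0019 top@.019 [0.4793 0.2192 0.019 ] corners mean [0.4796 0.2191] [0.0467 0.0538 0.0505 0.0543] [ 157.   69.  -22. -115.]
pocket green [0.448  0.1467 0.0141] gap 0.0021 top@.019 [0.4484 0.1462 0.019 ] corners mean [0.4483 0.1458] [0.0478 0.05   0.048  0.0506] [ 157.   68.  -23. -112.]
black [ 0.6177 -0.2576  0.0607] 0.0013
spacer [ 0.4276 -0.2809  0.0609] 0.0007
purple [ 0.3765 -0.1825  0.0601] 0.0006
brown [ 0.3454 -0.1233  0.0601] 0.001
pink [ 0.6874 -0.058   0.0594] 0.0009
```

```bash
cat > go.py <<'E'
import sys,numpy as np
from scipy.spatial.transform import Rotation as Ro
from rig import robot
s=robot.sense(); q=s['tool_rot']; R=Ro.from_quat([q[1],q[2],q[3],q[0]])
p=np.array(s['position']); M=R.as_matrix()
print('t',round(s['time'],2),'p',p.round(4),'jaw deg',np.degrees(np.arctan2(M[1,0],M[0,0])).round(1),'zaxis',M[:,2].round(4),'w',round(s['gripper_width'],3),'F',np.round(s['wrist_force'],1),'q',np.round(s['qpos'],2))
for a in sys.argv[1:]:
    X=np.array([float(v) for v in a.split(',')]); print(a,'->',(M.T@(X-p)/0.03).round(2))
# turn to bring tool straight down with the present jaw direction
x=M[:,0].copy();x[2]=0;x/=np.linalg.norm(x);z=np.array([0,0,-1.]);D=np.c_[x,np.cross(z,x),z]
print('level turn units',(Ro.from_matrix(M.T@D).as_rotvec()*18/np.pi).round(3))
E
python3 go.py 0.520,-0.281,0.20 0.520,-0.281,0.12
```

```text
t 0.2 p [ 0.2888 -0.5817  0.2474] jaw deg -63.6 zaxis [-8.0e-04  1.5e-03 -1.0e+00] w 1.002 F [ 0.6 -1.  -0.2] q [ 1.01  0.38  0.04  1.6  -0.02  1.16 -0.05]
0.520,-0.281,0.20 -> [ -5.55 -11.36   1.59]
0.520,-0.281,0.12 -> [ -5.54 -11.36   4.25]
level turn units [0.   0.01 0.  ]
```

Request:
move_arm(
  travel=[
    [-0.55,-1.14,0.1],
    [-1.1,-2.27,0.3],
    [-1.65,-3.4,0.5],
    [-2.2,-4.5,0.6],
    [-2.8,-5.7,0.8],
    [-3.3,-6.8,1.0],
    [-3.9,-7.9,1.1],
    [-4.4,-9.1,1.3],
    [-5.0,-10.2,1.5],
    [-5.5,-11.36,1.6],
    [-5.55,-11.36,1.6],
    [-5.55,-11.36,1.6],
  ],
  turn=[
    [0,0,0],
    [0,0,0],
    [0,0,0],
    [0,0,0],
    [0,0,0],
    [0,0,0],
    [0,0,0],
    [0,0,0],
    [0,0,0],
    [0,0,0],
    [0,0,0],
    [0,0,0],
  ],
  gripper=[60,60,60,60,60,60,60,60,60,60,60,60],
)

```text
time: 1.7
position: [0.5193, -0.2814, 0.1994]
tool_rot: [0.0, 0.85, -0.527, -0.001]
wrist_force: [-1.3, -0.1, 0.7]
gripper_width: 0.762
```

```bash
python3 go.py 0.520,-0.281,0.10 0.520,-0.281,0.04; python3 - <<'E'
from h import *
a=robot.grab_frame("top");b=robot.grab_frame("side")
for f in (a,b):
    print(proj(f,[.520,-.281,.06]),proj(f,robot.sense()['position']))
cv2.imwrite("pics/t1.png",a["color"]);cv2.imwrite("pics/s1.png",b["color"])
E
```

```text
t 1.7 p [ 0.5193 -0.2814  0.1994] jaw deg -63.6 zaxis [-0.0019  0.001  -1.    ] w 0.762 F [-1.3 -0.1  0.7] q [ 0.54  0.33 -0.14  1.78  0.05  1.04 -0.72]
0.520,-0.281,0.10 -> [ 0.   -0.03  3.31]
0.520,-0.281,0.04 -> [ 0.01 -0.03  5.31]
level turn units [0.007 0.01  0.   ]
[472.79808721 231.44224301] [512.32049102 210.26930101]
[411.36407667 178.32327257] [421.05755708 115.57808364]
```

View pics/s1.png

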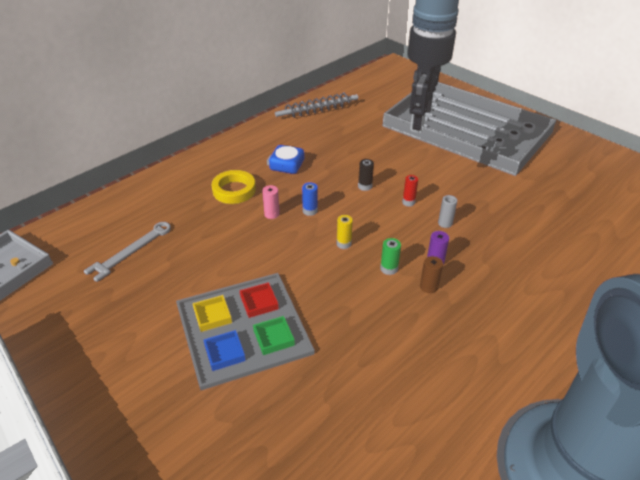

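The gripper sits where its TCP projects (about 421,116 in the side view), above the red socket at (411,178). I'll descend next.

Request:
move_arm(
  travel=[
    [0,-0.03,1],
    [0,-0.03,2],
    [0,-0.03,3],
    [0,-0.03,4],
    [0,-0.03,4.7],
    [0,-0.03,5.3],
    [0,-0.03,5.3],
  ],
  turn=[
    [0,0,0],
    [0,0,0],
    [0,0,0],
    [0,0,0],
    [0,0,0],
    [0,0,0],
    [0,0,0],
  ],
  gripper=[60,60,60,60,60,60,60],
)

```text
time: 2.68
position: [0.5175, -0.2828, 0.0392]
tool_rot: [0.001, 0.849, -0.529, -0.002]
wrist_force: [-0.7, -0.1, 0.2]
gripper_width: 0.764
```

```bash
python3 go.py 0.520,-0.281,0.04; python3 - <<'E'
from h import *
a=robot.grab_frame("top");b=robot.grab_frame("side")
cv2.imwrite("pics/z2.png",np.hstack([cv2.resize(a["color"][140:300,400:530],None,fx=3,fy=3),cv2.resize(b["color"][100:260,345:475],None,fx=3,fy=3)]))
E
```

```text
t 2.67 p [ 0.5175 -0.2828  0.0392] jaw deg -63.8 zaxis [-0.0047  0.0015 -1.    ] w 0.764 F [-0.7 -0.1  0.2] q [ 0.53  0.54 -0.12  1.87  0.09  0.74 -0.76]
0.520,-0.281,0.04 -> [-0.02 -0.1  -0.03]
level turn units [0.021 0.02  0.   ]
```

View pics/z2.png

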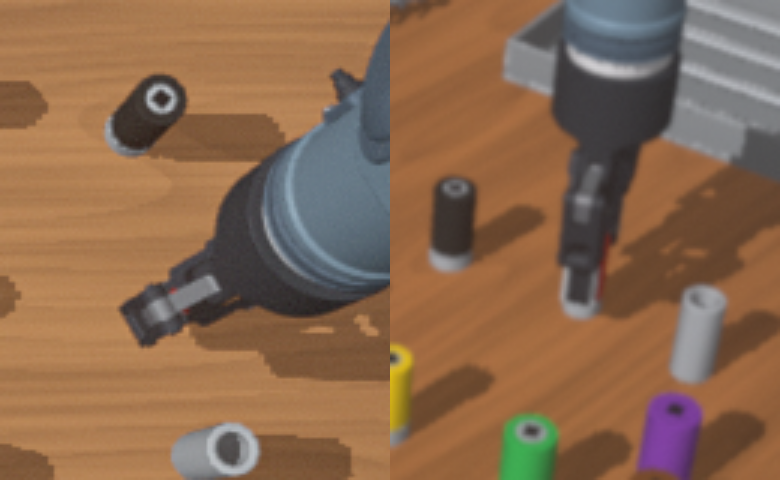

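Red is between the fingers; the finger in the side crop is in line with its base at about (580,300). A 3 mm sideways correction, then close.

Request:
move_arm(
  travel=[
    [-0.02,-0.1,-0.03],
    [-0.02,-0.1,-0.03],
    [-0.02,-0.1,-0.03],
    [-0.02,-0.1,-0.03],
    [-0.02,-0.1,-0.03],
    [-0.02,-0.1,-0.03],
    [-0.02,-0.1,-0.03],
    [-0.02,-0.1,-0.03],
  ],
  turn=[
    [0.02,0.02,0],
    [0.02,0.02,0],
    [0.02,0.02,0],
    [0.02,0.02,0],
    [0.02,0.02,0],
    [0.02,0.02,0],
    [0.02,0.02,0],
    [0.02,0.02,0],
  ],
  gripper=[60,60,255,255,255,255,255,255],
)

```text
time: 3.78
position: [0.5222, -0.2812, 0.0423]
tool_rot: [-0.0, 0.849, -0.528, 0.002]
wrist_force: [-1.7, -0.0, 4.3]
gripper_width: 0.291
```

```bash
python3 go.py 0.520,-0.281,0.16 0.5215,0.1151,0.16
```

```text
t 3.77 p [ 0.5222 -0.2812  0.0423] jaw deg -63.8 zaxis [ 0.0043 -0.0018 -1.    ] w 0.291 F [-1.7 -0.   4.3] q [ 0.52  0.54 -0.12  1.87  0.09  0.74 -0.76]
0.520,-0.281,0.16 -> [-0.03  0.05 -3.92]
0.5215,0.1151,0.16 -> [-11.85  -5.82  -3.95]
level turn units [-0.017 -0.02   0.   ]
```

Request:
move_arm(
  travel=[
    [0,0,-0.5],
    [0,0,-1.3],
    [0,0,-2.3],
    [0,0,-3.3],
    [0,0,-3.9],
    [-0.5,-0.25,-3.9],
    [-1.4,-0.7,-3.9],
    [-2.4,-1.2,-3.9],
    [-3.5,-1.7,-3.9],
    [-4.6,-2.3,-3.9],
    [-5.7,-2.8,-3.9],
    [-6.8,-3.3,-3.9],
    [-7.9,-3.9,-3.9],
    [-9.0,-4.4,-3.9],
    [-10.0,-4.9,-3.9],
    [-10.9,-5.4,-3.9],
    [-11.5,-5.7,-3.9],
    [-11.85,-5.8,-3.9],
    [-11.85,-5.8,-3.9],
    [-11.85,-5.8,-3.9],
  ],
  turn=[
    [0,0,0],
    [0,0,0],
    [0,0,0],
    [0,0,0],
    [0,0,0],
    [0,0,0],
    [0,0,0],
    [0,0,0],
    [0,0,0],
    [0,0,0],
    [0,0,0],
    [0,0,0],
    [0,0,0],
    [0,0,0],
    [0,0,0],
    [0,0,0],
    [0,0,0],
    [0,0,0],
    [0,0,0],
    [0,0,0],
  ],
  gripper=[255,255,255,255,255,255,255,255,255,255,255,255,255,255,255,255,255,255,255,255],
)

```text
time: 6.28
position: [0.5205, 0.1135, 0.1581]
tool_rot: [0.0, 0.849, -0.529, 0.002]
wrist_force: [0.1, 0.3, -1.1]
gripper_width: 0.287
```

```bash
python3 go.py 0.5215,0.1151,0.06 0.5215,0.1151,0.049; python3 - <<'E'
from h import *
a=robot.grab_frame("top");b=robot.grab_frame("side")
cv2.imwrite("pics/z3.png",np.hstack([cv2.resize(a["color"][160:340,120:300],None,fx=2.2,fy=2.2),cv2.resize(b["color"][220:400,160:340],None,fx=2.2,fy=2.2)]))
E
```

```text
t 6.28 p [0.5205 0.1135 0.1581] jaw deg -63.9 zaxis [ 0.0032 -0.0028 -1.    ] w 0.287 F [ 0.1  0.3 -1.1] q [ 0.01  0.29 -0.35  1.95  0.13  0.92 -1.51]
0.5215,0.1151,0.06 -> [-0.05 -0.05  3.27]
0.5215,0.1151,0.049 -> [-0.05 -0.05  3.64]
level turn units [-0.01  -0.023  0.   ]
```

View pics/z3.png

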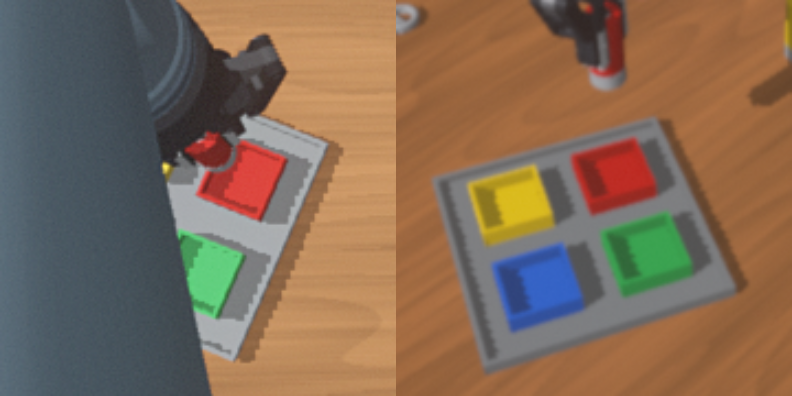

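Request:
move_arm(
  travel=[
    [-0.05,-0.05,0.7],
    [-0.05,-0.05,1.5],
    [-0.05,-0.05,2.3],
    [-0.05,-0.05,2.9],
    [-0.05,-0.05,3.2],
    [-0.05,-0.05,3.45],
    [-0.05,-0.05,3.6],
    [-0.05,-0.05,3.6],
    [-0.05,-0.05,3.6],
  ],
  turn=[
    [0,0,0],
    [0,0,0],
    [0,0,0],
    [0,0,0],
    [0,0,0],
    [0,0,0],
    [0,0,0],
    [0,0,0],
    [0,0,0],
  ],
  gripper=[255,255,255,255,255,255,255,255,255],
)

```text
time: 7.5
position: [0.5225, 0.1152, 0.0509]
tool_rot: [-0.0, 0.848, -0.529, 0.003]
wrist_force: [0.2, 0.8, -2.4]
gripper_width: 0.29
```

```bash
python3 go.py 0.5215,0.1151,0.047; python3 - <<'E'
from h import *
a=robot.grab_frame("top");b=robot.grab_frame("side")
print(proj(b,[.5215,.1151,.007]),proj(b,[.5215,.1151,.067]))
cv2.imwrite("pics/z4.png",np.hstack([cv2.resize(a["color"][160:340,120:300],None,fx=2.2,fy=2.2),cv2.resize(b["color"][220:400,160:340],None,fx=2.2,fy=2.2)]))
E
```

```text
t 7.5 p [0.5225 0.1152 0.0509] jaw deg -63.9 zaxis [ 0.0049 -0.0023 -1.    ] w 0.29 F [ 0.2  0.8 -2.4] q [-0.03  0.46 -0.31  2.    0.21  0.71 -1.59]
0.5215,0.1151,0.047 -> [-0.01  0.03  0.13]
level turn units [-0.019 -0.024  0.   ]
[258.58551303 301.86229311] [255.91258337 277.14035639]
```

View pics/z4.png

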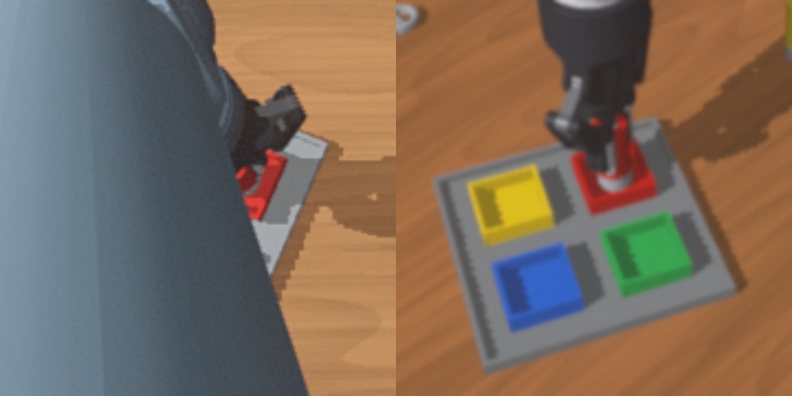

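Request:
move_arm(
  travel=[
    [-0.01,0,0.1],
    [-0.01,0,0.15],
    [-0.01,0,0.15],
    [-0.01,0,0.1],
    [-0.01,0,0.1],
    [-0.01,0,0.1],
    [-0.01,0,0.1],
    [-0.01,0,0.1],
    [0,0,-0.3],
    [0,0,-1],
    [0,0,-2],
    [0,0,-3],
    [0,0,-4],
    [0,0,-4],
  ],
  turn=[
    [0,0,0],
    [0,0,0],
    [0,0,0],
    [0,0,0],
    [0,0,0],
    [0,0,0],
    [0,0,0],
    [0,0,0],
    [0,0,0],
    [0,0,0],
    [0,0,0],
    [0,0,0],
    [0,0,0],
    [0,0,0],
  ],
  gripper=[255,255,255,90,90,90,90,90,90,90,90,90,90,90],
)

```text
time: 9.35
position: [0.5244, 0.1162, 0.1746]
tool_rot: [-0.003, 0.848, -0.529, 0.005]
wrist_force: [-0.9, -0.5, 0.4]
gripper_width: 0.651
```

```bash
python3 go.py 0.526,-0.096,0.16 0.526,-0.096,0.04; python3 - <<'E'
from h import *
a=robot.grab_frame("top");b=robot.grab_frame("side")
cv2.imwrite("pics/z5.png",np.hstack([cv2.resize(a["color"][160:340,120:300],None,fx=2.2,fy=2.2),cv2.resize(b["color"][220:400,160:340],None,fx=2.2,fy=2.2)]))
E
```

```text
t 9.35 p [0.5244 0.1162 0.1746] jaw deg -63.9 zaxis [ 1.230e-02 -8.000e-04 -9.999e-01] w 0.651 F [-0.9 -0.5  0.4] q [ 0.02  0.27 -0.35  1.93  0.12  0.95 -1.51]
0.526,-0.096,0.16 -> [6.38 3.07 0.49]
0.526,-0.096,0.04 -> [6.35 3.11 4.49]
level turn units [-0.061 -0.035  0.   ]
```

View pics/z5.png

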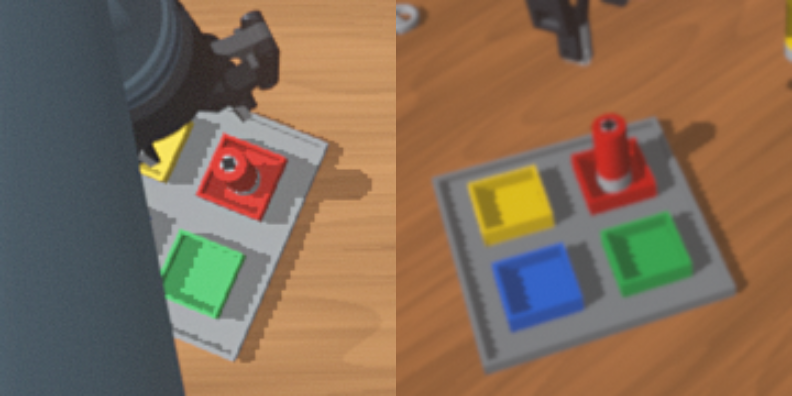

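Red stands upright in its pocket. Next is yellow.

Request:
move_arm(
  travel=[
    [0.5,0.25,0],
    [1.3,0.6,0],
    [2.3,1.1,0.1],
    [3.3,1.6,0.2],
    [4.3,2.1,0.3],
    [5.2,2.5,0.4],
    [6.0,2.9,0.5],
    [6.4,3.1,0.5],
    [6.4,3.1,0.5],
    [6.4,3.1,0.5],
  ],
  turn=[
    [-0.05,-0.03,0],
    [-0.05,-0.03,0],
    [-0.05,-0.03,0],
    [-0.05,-0.03,0],
    [-0.05,-0.03,0],
    [-0.05,-0.03,0],
    [-0.05,-0.03,0],
    [-0.05,-0.03,0],
    [-0.05,-0.03,0],
    [-0.05,-0.03,0],
  ],
  gripper=[60,60,60,60,60,60,60,60,60,60],
)

```text
time: 10.7
position: [0.5228, -0.0963, 0.1566]
tool_rot: [0.002, 0.849, -0.529, -0.002]
wrist_force: [1.0, 0.2, 0.1]
gripper_width: 0.763
```

```bash
python3 go.py 0.526,-0.096,0.04
```

```text
t 10.7 p [ 0.5228 -0.0963  0.1566] jaw deg -63.8 zaxis [-4.9e-03 -5.0e-04 -1.0e+00] w 0.763 F [1.  0.2 0.1] q [ 0.31  0.28 -0.23  1.95  0.08  0.92 -1.08]
0.526,-0.096,0.04 -> [ 0.04 -0.12  3.88]
level turn units [0.026 0.01  0.   ]
```

Request:
move_arm(
  travel=[
    [0.04,-0.1,0.7],
    [0.04,-0.1,1.5],
    [0.04,-0.1,2.3],
    [0.04,-0.1,3.1],
    [0.04,-0.1,3.7],
    [0.04,-0.1,3.87],
    [0.04,-0.1,3.87],
  ],
  turn=[
    [0.02,0,0],
    [0.02,0,0],
    [0.02,0,0],
    [0.02,0,0],
    [0.02,0,0],
    [0.02,0,0],
    [0.02,0,0],
  ],
  gripper=[60,60,60,60,60,60,60],
)

```text
time: 11.58
position: [0.5257, -0.0957, 0.0405]
tool_rot: [-0.0, 0.849, -0.528, -0.001]
wrist_force: [-0.0, -0.0, -0.3]
gripper_width: 0.767
```

```bash
python3 go.py 0.526,-0.096,0.04;  python3 - <<'E'
from h import *
a=robot.grab_frame("top");b=robot.grab_frame("side")
cv2.imwrite("pics/z6.png",np.hstack([cv2.resize(a["color"][140:320,280:460],None,fx=2.2,fy=2.2),cv2.resize(b["color"][130:310,260:440],None,fx=2.2,fy=2.2)]))
E
```

```text
t 11.57 p [ 0.5257 -0.0957  0.0405] jaw deg -63.8 zaxis [-0.0017  0.0012 -1.    ] w 0.767 F [-0.  -0.  -0.3] q [ 0.28  0.46 -0.21  2.    0.14  0.69 -1.13]
0.526,-0.096,0.04 -> [ 0.01 -0.01  0.02]
level turn units [0.006 0.011 0.   ]
```

View pics/z6.png

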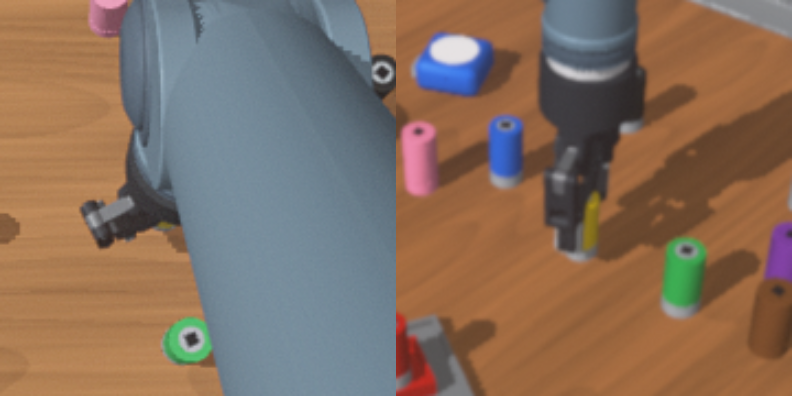

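Yellow is between the fingers. Next: grip, lift and carry.

Request:
move_arm(
  travel=[
    [0,0,0],
    [0,0,0],
    [0,0,0],
    [0,0,0],
    [0,0,0],
    [0,0,0],
    [0,0,-0.5],
    [0,0,-1.3],
    [0,0,-2.3],
    [0,0,-3.3],
    [0,0,-4],
    [0,0,-4],
  ],
  turn=[
    [0,0,0],
    [0,0,0],
    [0,0,0],
    [0,0,0],
    [0,0,0],
    [0,0,0],
    [0,0,0],
    [0,0,0],
    [0,0,0],
    [0,0,0],
    [0,0,0],
    [0,0,0],
  ],
  gripper=[255,255,255,255,255,255,255,255,255,255,255,255],
)

```text
time: 13.18
position: [0.5277, -0.0964, 0.1634]
tool_rot: [-0.001, 0.849, -0.529, 0.002]
wrist_force: [-0.1, -0.5, -1.3]
gripper_width: 0.309
```

```bash
python3 go.py 0.5533,0.1885,0.16
```

```text
t 13.18 p [ 0.5277 -0.0964  0.1634] jaw deg -63.8 zaxis [ 0.0044  0.     -1.    ] w 0.309 F [-0.1 -0.5 -1.3] q [ 0.31  0.28 -0.24  1.94  0.08  0.93 -1.08]
0.5533,0.1885,0.16 -> [-8.15 -4.96  0.12]
level turn units [-0.023 -0.011  0.   ]
```

Request:
move_arm(
  travel=[
    [-0.4,-0.25,0],
    [-1.1,-0.7,0],
    [-2.0,-1.2,0],
    [-2.9,-1.8,0],
    [-3.8,-2.3,0],
    [-4.7,-2.9,0],
    [-5.6,-3.4,0],
    [-6.5,-4.0,0],
    [-7.3,-4.4,0],
    [-7.9,-4.8,0],
    [-8.15,-4.95,0],
    [-8.15,-4.95,0],
    [-8.15,-4.95,0],
  ],
  turn=[
    [0,0,0],
    [0,0,0],
    [0,0,0],
    [0,0,0],
    [0,0,0],
    [0,0,0],
    [0,0,0],
    [0,0,0],
    [0,0,0],
    [0,0,0],
    [0,0,0],
    [0,0,0],
    [0,0,0],
  ],
  gripper=[255,255,255,255,255,255,255,255,255,255,255,255,255],
)

```text
time: 14.8
position: [0.5528, 0.187, 0.1629]
tool_rot: [-0.0, 0.849, -0.529, 0.002]
wrist_force: [-0.1, -1.2, -1.4]
gripper_width: 0.31
```

```bash
python3 go.py 0.5533,0.1885,0.049
```

```text
t 14.8 p [0.5528 0.187  0.1629] jaw deg -63.9 zaxis [ 0.0033 -0.0013 -1.    ] w 0.31 F [-0.1 -1.2 -1.4] q [-0.1   0.38 -0.36  1.82  0.16  0.97 -1.64]
0.5533,0.1885,0.049 -> [-0.05 -0.03  3.8 ]
level turn units [-0.014 -0.015  0.   ]
```

Request:
move_arm(
  travel=[
    [-0.05,-0.03,0.7],
    [-0.05,-0.03,1.5],
    [-0.05,-0.03,2.3],
    [-0.05,-0.03,3.0],
    [-0.05,-0.03,3.4],
    [-0.05,-0.03,3.65],
    [-0.05,-0.03,3.8],
    [-0.05,-0.03,3.8],
    [-0.05,-0.03,3.8],
  ],
  turn=[
    [0,0,0],
    [0,0,0],
    [0,0,0],
    [0,0,0],
    [0,0,0],
    [0,0,0],
    [0,0,0],
    [0,0,0],
    [0,0,0],
  ],
  gripper=[255,255,255,255,255,255,255,255,255],
)

```text
time: 15.92
position: [0.5538, 0.1889, 0.0495]
tool_rot: [-0.001, 0.849, -0.529, 0.002]
wrist_force: [-0.3, -0.3, -1.2]
gripper_width: 0.311
```

```bash
python3 go.py 0.5533,0.1885,0.047; python3 - <<'E'
from h import *
b=robot.grab_frame("side")
cv2.imwrite("pics/z7.png",cv2.resize(b["color"][220:400,160:340],None,fx=2.4,fy=2.4))
E
```

```text
t 15.93 p [0.5538 0.1889 0.0495] jaw deg -63.9 zaxis [ 4.5e-03 -9.0e-04 -1.0e+00] w 0.311 F [-0.3 -0.3 -1.2] q [-0.13  0.53 -0.32  1.88  0.24  0.77 -1.7 ]
0.5533,0.1885,0.047 -> [0.   0.02 0.08]
level turn units [-0.021 -0.016  0.   ]
```

View pics/z7.png

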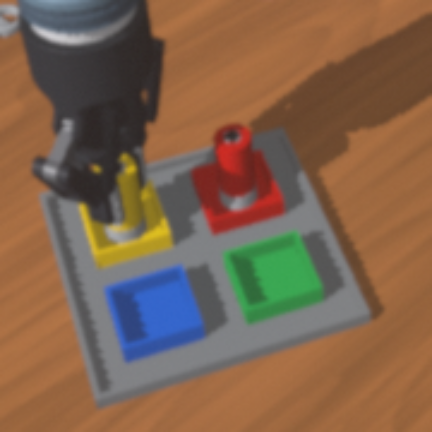

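Yellow is inside its pocket, with its base near (122,232) in the crop. Next: lower the last bit, release and rise.

Request:
move_arm(
  travel=[
    [0,0,0.08],
    [0,0,0.12],
    [0,0,0.12],
    [0,0,0.08],
    [0,0,0.08],
    [0,0,0.08],
    [0,0,0.08],
    [0,0,0.08],
    [0,0,-0.3],
    [0,0,-1],
    [0,0,-2],
    [0,0,-3],
    [0,0,-3.7],
    [0,0,-3.7],
  ],
  turn=[
    [0,0,0],
    [0,0,0],
    [0,0,0],
    [0,0,0],
    [0,0,0],
    [0,0,0],
    [0,0,0],
    [0,0,0],
    [0,0,0],
    [0,0,0],
    [0,0,0],
    [0,0,0],
    [0,0,0],
    [0,0,0],
  ],
  gripper=[255,255,255,90,90,90,90,90,90,90,90,90,90,90],
)

```text
time: 17.73
position: [0.5554, 0.19, 0.1643]
tool_rot: [-0.004, 0.849, -0.529, 0.004]
wrist_force: [-0.0, 0.1, -0.6]
gripper_width: 0.65
```

```bash
python3 go.py 0.6412,-0.1178,0.16; python3 - <<'E'
from h import *
b=robot.grab_frame("side")
cv2.imwrite("pics/z8.png",cv2.resize(b["color"][220:400,160:340],None,fx=2.4,fy=2.4))
E
```

```text
t 17.73 p [0.5554 0.19   0.1643] jaw deg -63.9 zaxis [ 0.0112  0.0013 -0.9999] w 0.65 F [-0.   0.1 -0.6] q [-0.1   0.38 -0.37  1.82  0.16  0.96 -1.65]
0.6412,-0.1178,0.16 -> [10.47  1.95  0.16]
level turn units [-0.061 -0.022  0.   ]
```

View pics/z8.png

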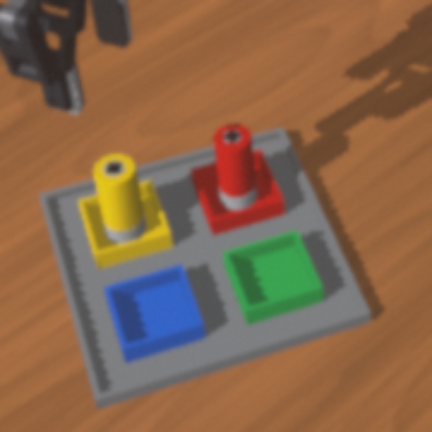

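Yellow and red stand in their pockets. Next is blue.

Request:
move_arm(
  travel=[
    [0.5,0.1,0],
    [1.4,0.25,0],
    [2.4,0.45,0],
    [3.5,0.65,0],
    [4.6,0.85,0],
    [5.7,1.05,0],
    [6.8,1.25,0.1],
    [7.9,1.5,0.1],
    [9.0,1.7,0.1],
    [10.0,1.85,0.1],
    [10.45,1.95,0.1],
    [10.45,1.95,0.1],
    [10.45,1.95,0.1],
  ],
  turn=[
    [-0.05,-0.02,0],
    [-0.05,-0.02,0],
    [-0.05,-0.02,0],
    [-0.05,-0.02,0],
    [-0.05,-0.02,0],
    [-0.05,-0.02,0],
    [-0.05,-0.02,0],
    [-0.05,-0.02,0],
    [-0.05,-0.02,0],
    [-0.05,-0.02,0],
    [-0.05,-0.02,0],
    [-0.05,-0.02,0],
    [-0.05,-0.02,0],
  ],
  gripper=[60,60,60,60,60,60,60,60,60,60,60,60,60],
)

```text
time: 19.4
position: [0.6392, -0.1159, 0.1597]
tool_rot: [0.0, 0.849, -0.528, -0.001]
wrist_force: [0.3, 0.1, 0.2]
gripper_width: 0.764
```

```bash
python3 go.py 0.6412,-0.1178,0.04
```

```text
t 19.4 p [ 0.6392 -0.1159  0.1597] jaw deg -63.8 zaxis [-2.5e-03  9.0e-04 -1.0e+00] w 0.764 F [0.3 0.1 0.2] q [ 0.3   0.48 -0.24  1.66  0.13  1.02 -1.09]
0.6412,-0.1178,0.04 -> [ 0.09 -0.04  3.99]
level turn units [0.01  0.011 0.   ]
```

Request:
move_arm(
  travel=[
    [0.08,-0.04,0.7],
    [0.08,-0.04,1.5],
    [0.08,-0.04,2.3],
    [0.08,-0.04,3.1],
    [0.08,-0.04,3.7],
    [0.08,-0.04,3.98],
    [0.08,-0.04,3.98],
  ],
  turn=[
    [0,0,0],
    [0,0,0],
    [0,0,0],
    [0,0,0],
    [0,0,0],
    [0,0,0],
    [0,0,0],
  ],
  gripper=[60,60,60,60,60,60,60],
)

```text
time: 20.27
position: [0.6406, -0.1169, 0.0395]
tool_rot: [0.0, 0.849, -0.528, -0.002]
wrist_force: [0.3, 0.0, -0.1]
gripper_width: 0.767
```

```bash
python3 go.py 0.6412,-0.1178,0.04;  python3 - <<'E'
from h import *
a=robot.grab_frame("top");b=robot.grab_frame("side")
cv2.imwrite("pics/z9.png",np.hstack([cv2.resize(a["color"][80:260,280:460],None,fx=2.2,fy=2.2),cv2.resize(b["color"][90:270,220:400],None,fx=2.2,fy=2.2)]))
E
```

```text
t 20.27 p [ 0.6406 -0.1169  0.0395] jaw deg -63.7 zaxis [-0.0038  0.0013 -1.    ] w 0.767 F [ 0.3  0.  -0.1] q [ 0.28  0.64 -0.22  1.71  0.17  0.82 -1.12]
0.6412,-0.1178,0.04 -> [ 0.03 -0.   -0.02]
level turn units [0.016 0.016 0.   ]
```

View pics/z9.png

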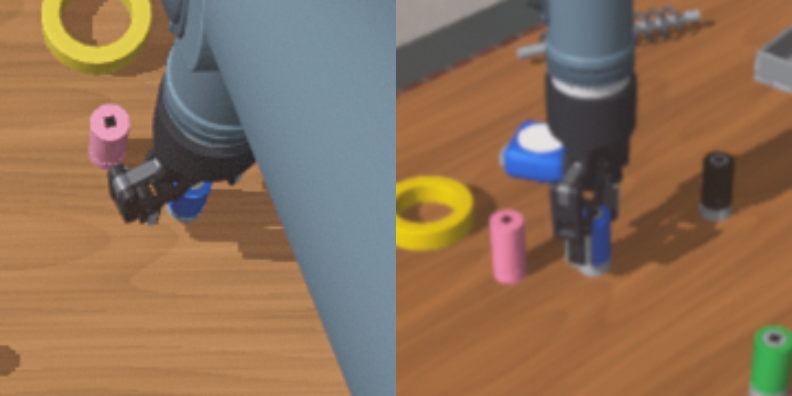

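Blue is between the fingers and pink stands undisturbed. Next: grip and lift.

Request:
move_arm(
  travel=[
    [0,0,0],
    [0,0,0],
    [0,0,0],
    [0,0,0],
    [0,0,0],
    [0,0,0],
    [0,0,-0.5],
    [0,0,-1.3],
    [0,0,-2.3],
    [0,0,-3.3],
    [0,0,-4.3],
    [0,0,-4.3],
  ],
  turn=[
    [0,0,0],
    [0,0,0],
    [0,0,0],
    [0,0,0],
    [0,0,0],
    [0,0,0],
    [0,0,0],
    [0,0,0],
    [0,0,0],
    [0,0,0],
    [0,0,0],
    [0,0,0],
  ],
  gripper=[255,255,255,255,255,255,255,255,255,255,255,255],
)

```text
time: 21.88
position: [0.6439, -0.1177, 0.1731]
tool_rot: [-0.001, 0.849, -0.528, 0.002]
wrist_force: [0.6, 0.1, -1.1]
gripper_width: 0.335
```

```bash
python3 go.py 0.4794,0.2195,0.17
```

```text
t 21.88 p [ 0.6439 -0.1177  0.1731] jaw deg -63.8 zaxis [ 5.1e-03 -2.0e-04 -1.0e+00] w 0.335 F [ 0.6  0.1 -1.1] q [ 0.31  0.47 -0.24  1.64  0.13  1.04 -1.09]
0.4794,0.2195,0.17 -> [-12.51  -0.05   0.07]
level turn units [-0.025 -0.014  0.   ]
```

Request:
move_arm(
  travel=[
    [-0.5,0,0],
    [-1.3,0,0],
    [-2.3,0,0],
    [-3.3,0,0],
    [-4.4,0,0],
    [-5.5,0,0],
    [-6.6,0,0],
    [-7.7,0,0],
    [-8.8,0,0],
    [-9.9,0,0],
    [-10.9,0,0],
    [-11.8,0,0],
    [-12.4,-0.05,0],
    [-12.5,-0.05,0],
    [-12.5,-0.05,0],
    [-12.5,-0.05,0],
  ],
  turn=[
    [0,0,0],
    [0,0,0],
    [0,0,0],
    [0,0,0],
    [0,0,0],
    [0,0,0],
    [0,0,0],
    [0,0,0],
    [0,0,0],
    [0,0,0],
    [0,0,0],
    [0,0,0],
    [0,0,0],
    [0,0,0],
    [0,0,0],
    [0,0,0],
  ],
  gripper=[255,255,255,255,255,255,255,255,255,255,255,255,255,255,255,255],
)

```text
time: 23.88
position: [0.4797, 0.2182, 0.1719]
tool_rot: [-0.001, 0.849, -0.529, 0.002]
wrist_force: [0.3, -0.4, -1.0]
gripper_width: 0.333
```

```bash
python3 go.py 0.4794,0.2195,0.049
```

```text
t 23.88 p [0.4797 0.2182 0.1719] jaw deg -63.9 zaxis [ 0.0046 -0.0011 -1.    ] w 0.333 F [ 0.3 -0.4 -1. ] q [-0.13  0.27 -0.43  1.95  0.14  0.95 -1.74]
0.4794,0.2195,0.049 -> [-0.06  0.    4.1 ]
level turn units [-0.021 -0.017  0.   ]
```

Request:
move_arm(
  travel=[
    [-0.05,0,0.7],
    [-0.05,0,1.6],
    [-0.05,0,2.5],
    [-0.05,0,3.2],
    [-0.05,0,3.6],
    [-0.05,0,3.9],
    [-0.05,0,4.1],
    [-0.05,0,4.1],
    [-0.05,0,4.1],
  ],
  turn=[
    [0,0,0],
    [0,0,0],
    [0,0,0],
    [0,0,0],
    [0,0,0],
    [0,0,0],
    [0,0,0],
    [0,0,0],
    [0,0,0],
  ],
  gripper=[255,255,255,255,255,255,255,255,255],
)

```text
time: 25.0
position: [0.48, 0.2197, 0.0493]
tool_rot: [-0.001, 0.849, -0.529, 0.003]
wrist_force: [0.6, 0.4, -1.6]
gripper_width: 0.334
```

```bash
python3 go.py 0.4794,0.2195,0.047; python3 - <<'E'
from h import *
b=robot.grab_frame("side")
cv2.imwrite("pics/z10.png",cv2.resize(b["color"][220:400,160:340],None,fx=2.4,fy=2.4))
E
```

```text
t 25.0 p [0.48   0.2197 0.0493] jaw deg -63.9 zaxis [ 5.7e-03 -6.0e-04 -1.0e+00] w 0.334 F [ 0.6  0.4 -1.6] q [-0.18  0.46 -0.38  2.01  0.26  0.71 -1.84]
0.4794,0.2195,0.047 -> [-0.    0.02  0.08]
level turn units [-0.027 -0.018  0.   ]
```

View pics/z10.png

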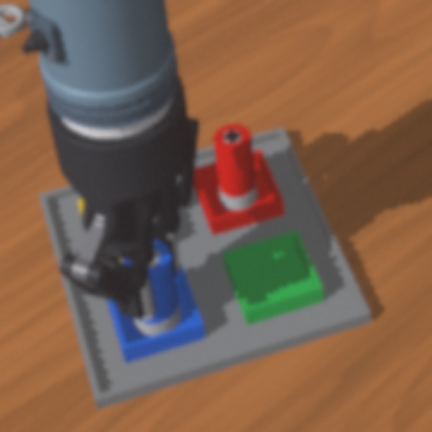

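Blue is inside its pocket (base near (155,322)). I'll release it.

Request:
move_arm(
  travel=[
    [0,0,0.08],
    [0,0,0.12],
    [0,0,0.12],
    [0,0,0.08],
    [0,0,0.08],
    [0,0,0.08],
    [0,0,0.08],
    [0,0,0.08],
    [0,0,-0.3],
    [0,0,-1],
    [0,0,-2],
    [0,0,-3],
    [0,0,-3.7],
    [0,0,-3.7],
  ],
  turn=[
    [0,0,0],
    [0,0,0],
    [0,0,0],
    [0,0,0],
    [0,0,0],
    [0,0,0],
    [0,0,0],
    [0,0,0],
    [0,0,0],
    [0,0,0],
    [0,0,0],
    [0,0,0],
    [0,0,0],
    [0,0,0],
  ],
  gripper=[255,255,255,90,90,90,90,90,90,90,90,90,90,90],
)

```text
time: 26.8
position: [0.481, 0.2207, 0.1629]
tool_rot: [-0.003, 0.849, -0.529, 0.004]
wrist_force: [0.4, 0.2, -0.7]
gripper_width: 0.65
```

```bash
python3 go.py 0.4242,-0.1073,0.16; python3 - <<'E'
from h import *
b=robot.grab_frame("side")
cv2.imwrite("pics/z11.png",cv2.resize(b["color"][220:400,160:340],None,fx=2.4,fy=2.4))
E
```

```text
t 26.8 p [0.481  0.2207 0.1629] jaw deg -63.9 zaxis [ 0.0109  0.0015 -0.9999] w 0.65 F [ 0.4  0.2 -0.7] q [-0.13  0.28 -0.43  1.95  0.15  0.93 -1.75]
0.4242,-0.1073,0.16 -> [8.98 6.52 0.06]
level turn units [-0.06 -0.02  0.  ]
```

View pics/z11.png

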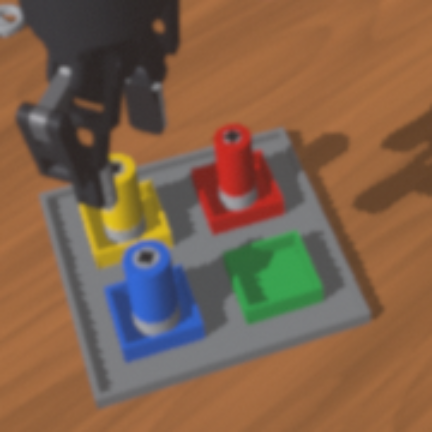

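Blue is upright in its pocket. Next is green.

Request:
move_arm(
  travel=[
    [0.4,0.3,0],
    [1.1,0.8,0],
    [2.0,1.4,0],
    [2.9,2.1,0],
    [3.8,2.8,0],
    [4.7,3.4,0],
    [5.6,4.1,0],
    [6.5,4.7,0],
    [7.4,5.4,0],
    [8.2,6.0,0],
    [8.8,6.4,0],
    [9.0,6.5,0],
    [9.0,6.5,0],
    [9.0,6.5,0],
  ],
  turn=[
    [-0.05,-0.02,0],
    [-0.05,-0.02,0],
    [-0.05,-0.02,0],
    [-0.05,-0.02,0],
    [-0.05,-0.02,0],
    [-0.05,-0.02,0],
    [-0.05,-0.02,0],
    [-0.05,-0.02,0],
    [-0.05,-0.02,0],
    [-0.05,-0.02,0],
    [-0.05,-0.02,0],
    [-0.05,-0.02,0],
    [-0.05,-0.02,0],
    [-0.05,-0.02,0],
  ],
  gripper=[60,60,60,60,60,60,60,60,60,60,60,60,60,60],
)

```text
time: 28.6
position: [0.4238, -0.1072, 0.1606]
tool_rot: [0.001, 0.849, -0.528, -0.001]
wrist_force: [-0.4, -0.1, 0.9]
gripper_width: 0.763
```

```bash
python3 go.py 0.4242,-0.1073,0.04
```

```text
t 28.6 p [ 0.4238 -0.1072  0.1606] jaw deg -63.8 zaxis [-0.002  0.    -1.   ] w 0.763 F [-0.4 -0.1  0.9] q [ 0.35  0.1  -0.2   2.16  0.03  0.88 -0.98]
0.4242,-0.1073,0.04 -> [ 0.01 -0.02  4.02]
level turn units [0.01  0.005 0.   ]
```

Request:
move_arm(
  travel=[
    [0,0,0.7],
    [0,0,1.5],
    [0,-0.02,2.3],
    [0,-0.02,3.1],
    [0,-0.02,3.7],
    [0,-0.02,4.0],
    [0,-0.02,4.0],
  ],
  turn=[
    [0,0,0],
    [0,0,0],
    [0,0,0],
    [0,0,0],
    [0,0,0],
    [0,0,0],
    [0,0,0],
  ],
  gripper=[60,60,60,60,60,60,60],
)

```text
time: 29.48
position: [0.4239, -0.1063, 0.0402]
tool_rot: [0.001, 0.849, -0.528, -0.001]
wrist_force: [0.5, -0.5, 0.5]
gripper_width: 0.763
```

```bash
python3 go.py 0.4242,-0.1073,0.04;  python3 - <<'E'
from h import *
a=robot.grab_frame("top");b=robot.grab_frame("side")
cv2.imwrite("pics/z12.png",np.hstack([cv2.resize(a["color"][220:400,280:460],None,fx=2.2,fy=2.2),cv2.resize(b["color"][150:330,300:480],None,fx=2.2,fy=2.2)]))
E
```

```text
t 29.48 p [ 0.4239 -0.1063  0.0402] jaw deg -63.7 zaxis [-3.e-03  5.e-04 -1.e+00] w 0.763 F [ 0.5 -0.5  0.5] q [ 0.32  0.32 -0.18  2.22  0.1   0.6  -1.05]
0.4242,-0.1073,0.04 -> [0.04 0.01 0.01]
level turn units [0.014 0.01  0.   ]
```

View pics/z12.png

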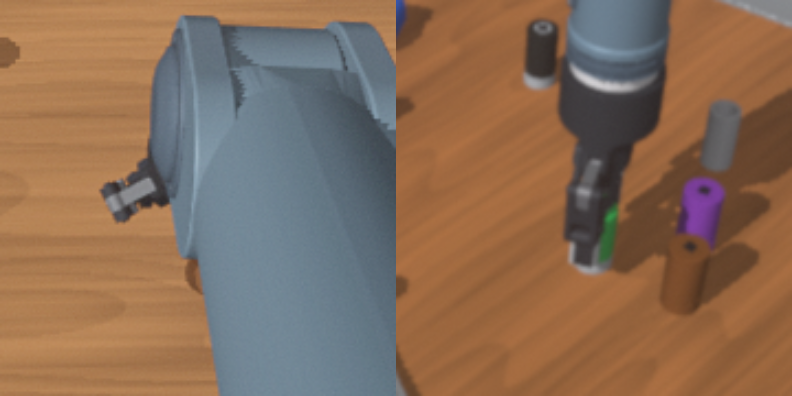

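Green is between the fingers and its neighbours are untouched. Next: grip and lift.

Request:
move_arm(
  travel=[
    [0,0,0],
    [0,0,0],
    [0,0,0],
    [0,0,0],
    [0,0,0],
    [0,0,0],
    [0,0,-0.5],
    [0,0,-1.3],
    [0,0,-2.3],
    [0,0,-3.3],
    [0,0,-4.3],
    [0,0,-4.3],
  ],
  turn=[
    [0,0,0],
    [0,0,0],
    [0,0,0],
    [0,0,0],
    [0,0,0],
    [0,0,0],
    [0,0,0],
    [0,0,0],
    [0,0,0],
    [0,0,0],
    [0,0,0],
    [0,0,0],
  ],
  gripper=[255,255,255,255,255,255,255,255,255,255,255,255],
)

```text
time: 31.08
position: [0.4268, -0.1072, 0.1728]
tool_rot: [-0.001, 0.849, -0.528, 0.003]
wrist_force: [-1.0, -0.3, -1.3]
gripper_width: 0.362
```

```bash
python3 go.py 0.4483,0.1462,0.17
```

```text
t 31.07 p [ 0.4268 -0.1072  0.1728] jaw deg -63.8 zaxis [ 0.0054 -0.0017 -1.    ] w 0.362 F [-1.  -0.3 -1.3] q [ 0.35  0.08 -0.21  2.15  0.02  0.91 -0.98]
0.4483,0.1462,0.17 -> [-7.26 -4.38  0.08]
level turn units [-0.024 -0.022  0.   ]
```

Request:
move_arm(
  travel=[
    [-0.4,-0.25,0],
    [-1.0,-0.6,0],
    [-1.8,-1.1,0],
    [-2.7,-1.6,0],
    [-3.6,-2.2,0],
    [-4.5,-2.7,0],
    [-5.4,-3.3,0],
    [-6.2,-3.7,0],
    [-6.9,-4.2,0],
    [-7.25,-4.4,0],
    [-7.25,-4.4,0],
    [-7.25,-4.4,0],
  ],
  turn=[
    [0,0,0],
    [0,0,0],
    [0,0,0],
    [0,0,0],
    [0,0,0],
    [0,0,0],
    [0,0,0],
    [0,0,0],
    [0,0,0],
    [0,0,0],
    [0,0,0],
    [0,0,0],
  ],
  gripper=[255,255,255,255,255,255,255,255,255,255,255,255],
)

```text
time: 32.58
position: [0.4485, 0.145, 0.1719]
tool_rot: [0.0, 0.849, -0.529, 0.002]
wrist_force: [-0.0, -0.4, -0.8]
gripper_width: 0.357
```

```bash
python3 go.py 0.4483,0.1462,0.049
```

```text
t 32.58 p [0.4485 0.145  0.1719] jaw deg -63.8 zaxis [ 0.004  -0.0028 -1.    ] w 0.357 F [-0.  -0.4 -0.8] q [ 0.01  0.16 -0.44  2.07  0.09  0.92 -1.6 ]
0.4483,0.1462,0.049 -> [-0.06 -0.    4.1 ]
level turn units [-0.013 -0.025  0.   ]
```

Request:
move_arm(
  travel=[
    [-0.05,0,0.7],
    [-0.05,0,1.6],
    [-0.05,0,2.5],
    [-0.05,0,3.2],
    [-0.05,0,3.6],
    [-0.05,0,3.9],
    [-0.05,0,4.1],
    [-0.05,0,4.1],
    [-0.05,0,4.1],
  ],
  turn=[
    [0,0,0],
    [0,0,0],
    [0,0,0],
    [0,0,0],
    [0,0,0],
    [0,0,0],
    [0,0,0],
    [0,0,0],
    [0,0,0],
  ],
  gripper=[255,255,255,255,255,255,255,255,255],
)

```text
time: 33.7
position: [0.4487, 0.1461, 0.0493]
tool_rot: [-0.0, 0.849, -0.529, 0.003]
wrist_force: [-0.8, 0.7, -1.3]
gripper_width: 0.354
```

```bash
python3 go.py 0.4483,0.1462,0.047; python3 - <<'E'
from h import *
b=robot.grab_frame("side")
cv2.imwrite("pics/z13.png",cv2.resize(b["color"][220:400,160:340],None,fx=2.4,fy=2.4))
E
```

```text
t 33.7 p [0.4487 0.1461 0.0493] jaw deg -63.8 zaxis [ 0.005  -0.0025 -1.    ] w 0.354 F [-0.8  0.7 -1.3] q [-0.05  0.38 -0.39  2.14  0.24  0.66 -1.72]
0.4483,0.1462,0.047 -> [-0.01  0.01  0.08]
level turn units [-0.019 -0.026  0.   ]
```

View pics/z13.png

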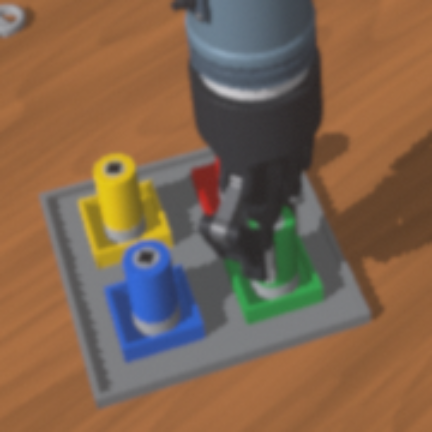

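Green is inside its pocket (base near (275,285)). I'll release it and rise.

Request:
move_arm(
  travel=[
    [0,0,0.08],
    [0,0,0.12],
    [0,0,0.12],
    [0,0,0.08],
    [0,0,0.08],
    [0,0,0.08],
    [0,0,0.08],
    [0,0,0.08],
    [0,0,-0.3],
    [0,0,-1],
    [0,0,-2],
    [0,0,-3],
    [0,0,-4],
    [0,0,-4.5],
  ],
  turn=[
    [0,0,0],
    [0,0,0],
    [0,0,0],
    [0,0,0],
    [0,0,0],
    [0,0,0],
    [0,0,0],
    [0,0,0],
    [0,0,0],
    [0,0,0],
    [0,0,0],
    [0,0,0],
    [0,0,0],
    [0,0,0],
  ],
  gripper=[255,255,255,90,90,90,90,90,90,90,90,90,90,90],
)

```text
time: 35.5
position: [0.449, 0.147, 0.1866]
tool_rot: [-0.002, 0.849, -0.529, 0.004]
wrist_force: [1.0, -0.4, -0.0]
gripper_width: 0.65
```

```bash
python3 go.py 0.35,-0.35,0.22
```

```text
t 35.5 p [0.449  0.147  0.1866] jaw deg -63.8 zaxis [ 0.0085 -0.0017 -1.    ] w 0.65 F [ 1.  -0.4 -0. ] q [ 0.02  0.14 -0.45  2.06  0.08  0.95 -1.59]
0.35,-0.35,0.22 -> [13.42 10.26 -1.11]
level turn units [-0.039 -0.03   0.   ]
```

```bash
python3 go.py 0.36,-0.52,0.24
```

```text
t 35.5 p [0.449  0.147  0.1866] jaw deg -63.8 zaxis [ 0.0085 -0.0017 -1.    ] w 0.65 F [ 1.  -0.4 -0. ] q [ 0.02  0.14 -0.45  2.06  0.08  0.95 -1.59]
0.36,-0.52,0.24 -> [18.65 12.46 -1.77]
level turn units [-0.039 -0.03   0.   ]
```

Request:
move_arm(
  travel=[
    [0.5,0.3,-0.3],
    [1.4,0.9,-0.7],
    [2.4,1.6,-1.2],
    [3.5,2.3,-1.7],
    [4.7,3.1,-1.8],
    [5.9,3.9,-1.8],
    [7.1,4.7,-1.8],
    [8.3,5.5,-1.8],
    [9.5,6.3,-1.8],
    [10.7,7.1,-1.8],
    [11.9,8.0,-1.8],
    [13.1,8.8,-1.8],
    [14.3,9.6,-1.8],
    [15.5,10.4,-1.8],
    [16.7,11.2,-1.8],
    [17.8,11.9,-1.8],
    [18.6,12.4,-1.8],
    [18.6,12.4,-1.8],
  ],
  turn=[
    [0,0,0],
    [0,0,0],
    [0,0,0],
    [0,0,0],
    [0,0,0],
    [0,0,0],
    [0,0,0],
    [0,0,0],
    [0,0,0],
    [0,0,0],
    [0,0,0],
    [0,0,0],
    [0,0,0],
    [0,0,0],
    [0,0,0],
    [0,0,0],
    [0,0,0],
    [0,0,0],
  ],
  gripper=[90,90,90,90,90,90,90,90,90,90,90,90,90,90,90,90,90,90],
)

```text
time: 37.75
position: [0.3589, -0.52, 0.2403]
tool_rot: [-0.001, 0.848, -0.53, 0.003]
wrist_force: [0.6, 0.5, -0.7]
gripper_width: 0.646
```

```bash
python3 - <<'E'
from m import *
ft=robot.grab_frame("top");fs=robot.grab_frame("side")
cv2.imwrite("pics/tf.png",ft["color"]);cv2.imwrite("pics/sf.png",fs["color"])
P={'red':(.5215,.1151),'yellow':(.5533,.1885),'blue':(.4794,.2195),'green':(.4483,.1462)}
# steel disc + drive hole: unsaturated pixels near the projected top of each socket
for c,p in P.items():
    r=[]
    for f in(ft,fs):
        u=proj(f,[*p,.067]); m=cmask(f['color'],c,110,40); w=np.zeros_like(m); cv2.circle(w,tuple(int(round(v)) for v in u),9,255,-1)
        k,l,st,ce=cv2.connectedComponentsWithStats(cv2.bitwise_and(cv2.bitwise_not(m),w),connectivity=4)
        i=min(range(1,k),key=lambda i:np.hypot(*(ce[i]-u)) if st[i][4]>8 else 99); r.append((ce[i].round(1),int(st[i][4])))
    X,e=tri(ft,r[0][0],fs,r[1][0]); print(c,r,X.round(4),round(e,4),'off mm',((X[:2]-p)*1000).round(1))
t0=cv2.imread("pics/top0.png");
for n,(x,y) in {'black':(452,178),'spacer':(472,290)}.items():
    d=cv2.absdiff(t0[y-22:y+22,x-22:x+22],ft['color'][y-22:y+22,x-22:x+22]); print(n,'max diff',d.max(),'mean',d.mean().round(2))
s0=cv2.imread("pics/side0.png")
for n,(x,y) in {'black':(366,173),'spacer':(448,211)}.items():
    d=cv2.absdiff(s0[y-18:y+18,x-12:x+12],fs['color'][y-18:y+18,x-12:x+12]); print(n,'side max diff',d.max(),'mean',d.mean().round(2))
a=cv2.resize(ft["color"][170:350,110:290],None,fx=2.2,fy=2.2);b=cv2.resize(fs["color"][220:400,160:340],None,fx=2.2,fy=2.2)
cv2.imwrite("pics/zf.png",np.hstack([a,b]))
E
```

```text
red [(array([223.4, 234. ]), 45), (array([256.5, 276.6]), 22)] [0.5211 0.1149 0.0687] 0.0013 off mm [-0.4 -0.2]
yellow [(array([177.1, 215.2]), 65), (array([206.8, 289.9]), 60)] [0.5533 0.189  0.0685] 0.0005 off mm [-0.   0.5]
blue [(array([155.7, 262.2]), 90), (array([220.2, 326.9]), 75)] [0.4788 0.2192 0.069 ] 0.0004 off mm [-0.6 -0.3]
green [(array([202.7, 281.3]), 126), (array([271.9, 311.7]), 106)] [0.4476 0.1455 0.0689] 0.0006 off mm [-0.7 -0.7]
black max diff 13 mean 1.87
spacer max diff 9 mean 1.6
black side max diff 6 mean 0.85
spacer side max diff 5 mean 0.76
```

View pics/zf.png

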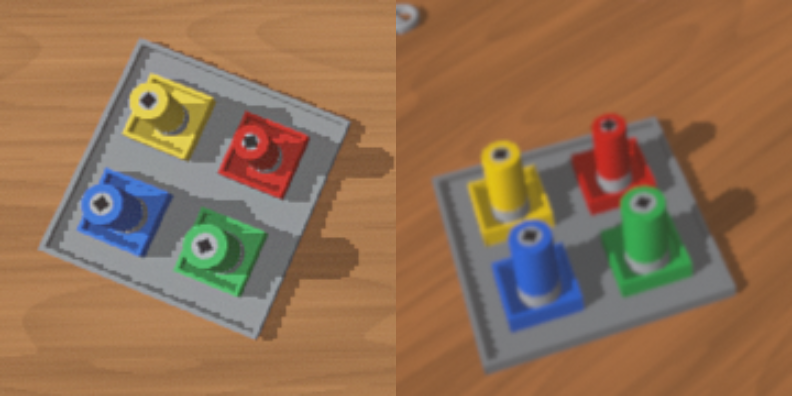

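View pics/tf.png

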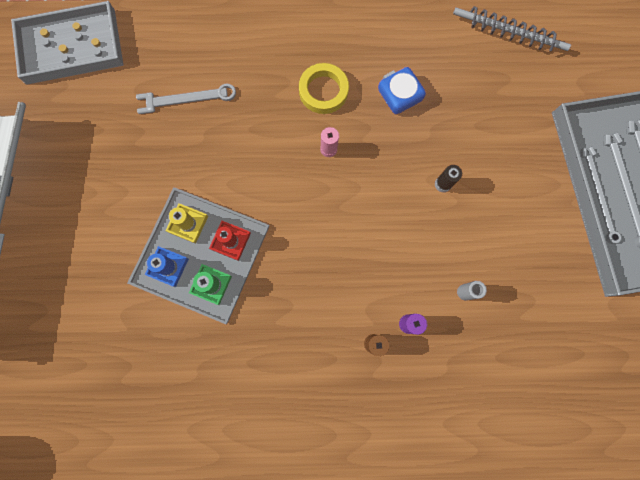

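All four sockets are upright in their pockets, and the black socket and spacer look the same as in the first pictures. Time to hand in.

```bash
python3 -c "
from rig import robot
print(robot.hand_in())"
```

```text
the job is handed in; nothing more can be done
None
```

I put the red, yellow, blue and green sockets into the pockets of their own colours, moved the arm clear and handed the job in at about 38 s of the 112 s allowed. No verdict was reported.

**Coloured sockets:** in both views all four stand upright. Their tops are within about 1 mm of the pocket centres I measured.

**Heights:** the tops came out at 68.5–69 mm, against the expected 67 mm. That is 1.5–2 mm high, but the same measurement also read 0.4–1.6 mm high on the bench. It is within the 2 mm calibration and under the 5 mm limit.

**Things to leave alone:** the black socket and the spacer look unchanged from the start pictures in both views (only noise-level differences). The pink, purple and brown look-alikes also appear where they were, judged by eye.

**Force and failures:** the wrist force read at the end of each move stayed under 5 N, and none of my checks failed.

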